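Fit the tube disc on the rotator's studded drive head

TASK

Get the tube rotator ready: lift the blue cap off its tilted drive head and put it in the grey parts box. Then set the dark metal tube disc on the drive head with its grip outwards, turn it until its four bolt holes find the four studs, and let it down fully home, flush on the steel flange, and let go. Leave the flask, the bottle and the beaker where they stand.

Things in the scene. Friction and masses are not known exactly. Their poses are not given: they have to be found in the camera images.
- drive: Drive head of the white tube rotator; fixed. Origin: centre of the outer face of its round steel flange (90 mm diameter, 12 mm thick), 155 mm above the table. z is the spindle axis, pointing out of the flange; it leans 25 degrees from vertical, roughly towards the robot (bearing varies: read it). Under the flange is a black collar, 108 mm across, on which the cap's rim rests.
- spindle_tip (a point): Tip of the dark spindle at the flange's centre: 16 mm diameter, 26 mm long from the flange face, its last 8 mm tapering to 9 mm. z along the spindle, outwards.
- stud_plane (a point): Point on the spindle axis level with the tips of four brass studs, 8 mm diameter, 10 mm long from the flange face, evenly spaced on a circle of 32 mm radius around the spindle. The stud ring stands at any angle about z, NOT reported (no listed axis tells it): find it by touch, or by eye once the cap is off. It stays put when rubbed lightly but turns under about 0.5 N m.
- cap_grip (a point): Centre of the white grip bar on the blue cap that covers the drive head at the start. Bar 70 mm long (cap x), 26 mm wide (cap y), 34 mm high. The cap is an upside-down cup, 100 mm diameter, 45 mm high without the bar; its rim is 62 mm below this point (z points rim to bar). It sits loose over the flange, z along the spindle: pull it off along that axis by 50 mm or more. About 0.16 kg.
- disc_grip (a point): Centre of the red grip bar of the dark-grey metal tube disc, which lies on the table, bar up. The bar is 70 mm long (disc x), 26 mm wide (disc y), 34 mm high, from 8 to 42 mm above the disc's underside; this point lies on the disc's axis 25 mm above the underside; z points away from the underside. The disc is 120 mm in diameter, 8 mm thick, about 0.35 kg.
- disc_under (a point): Centre of the disc's underside, axes as disc_grip. Here a bore of 19 mm diameter goes 38 mm deep (closed by the bar). Four bolt holes of 11 mm diameter go through at (+-22.6, +-22.6) mm in disc x, y: a circle of 32 mm radius, 45 degrees from the bar. The twelve holes near the rim are for tubes. Resting on the stud tips the underside is 10 mm off the flange; home it is at 0.
- partsbox: Open grey parts box, fixed to the bench: 200 mm (its x) by 220 mm (its y) outside, 50 mm high, walls and floor 5 mm. Origin: centre of its underside.
- flask_mid (a point): Clear culture flask with a red cap lying on the bench, 50 mm (its x) by about 120 mm (its y), 35 mm high; point 17 mm above the bench. Bystander, loose.
- bottle_mid (a point): Amber bottle standing beyond the rotator, 60 mm diameter, 130 mm high; point half-way up. Bystander, loose.
- beaker_mid (a point): Beaker standing beyond the rotator, 80 mm diameter, 90 mm high; point half-way up. Bystander, loose.
Things that resemble listed ones, but are neither listed nor needed, are in the scene too. What is shaped like the part that bears cap_grip but brown or red is not meant.

How it is judged:
By the outcome, as a careful person would: the job done as asked, in the order asked, and still so for the second after the job is handed in, with the robot touching nothing.
It also fails if it takes over 72 s, if anything falls off the work surface, if the arm or the gripper's body presses on something with over 40 N, if the wrist force passes 120 N, or if a joint passes its speed limit or range.

ROBOT

A 6-joint arm with a two-finger parallel gripper is mounted at the origin on the work surface. World frame = base frame: x ahead of the robot, y to its left, z up, the work surface at z = 0. Lengths are in m, angles in rad, forces in N, time in s.
With the tool pointing down it reaches from about 0.4 to 0.825 m from the base axis. Payload 7 kg.
Tool frame: the origin (TCP) lies on the centre line of the jaws, within the pads' length; the fingertips stand 22 mm ahead of it and the grasp point (between the pads) lies 3 mm ahead of it (finger_overhang is the distance from the TCP to the fingertips, in m); z points along the fingers, y is the line along which they close (so a half turn about z gives the same grasp; the last joint's range is limited). The gripper opens to 88 mm and grips with 3 to 60 N. Pads are 19 mm wide; open, the fingers measure 130 mm over their backs; the gripper's body (78 mm by 193 mm) begins 47 mm behind the grasp point.
Start: joints at [1.508, 0.359, 0.012, 0, -1.224, -0.288], TCP at [0.232, 0.634, 0.249] pointing down, gripper open.
Joint ranges: [-3.07, 3.07], [-1.43, 2.12], [-1.02, 1.25], [-3.03, 1.67], [-3.05, -0], [-3.03, 3.03]. Speed limits (rad/s): [2.39, 2.39, 3.01, 3.14, 3.14, 3.14].

INTERFACE

Orientations are given as [roll, pitch, yaw] about the fixed x, y, z axes, in that order (R = Rz(yaw) Ry(pitch) Rx(roll)).
In Python, from station import * gives the robot as it stands.
- The arm moves only by the tool arm_command, never from a script. Its argument "steps" is a list of rows, each a list of 4 numbers: the shift along the tool's x, y, z scaled (see below), then the turn about the tool's z scaled (see below). In form: [[tx, ty, tz, spin], ...]. A call has 1 to 10 rows; each row shifts and turns the commanded pose from where the row before left it, along the tool's axes as they then stand; what a row does not reach is not made up. The controller multiplies each number of a shift by 0.4 m and each number of a turn by 90 degrees. A row lasts 1/10 s, in which the tool goes at most 50 mm and 8.59 degrees, less where a joint would pass 70% of its speed; a pose out of reach is approached as far as the arm can. A call with a number of a shift or a turn outside -1 to 1 is refused whole. A call with a gripper value outside its range is refused whole. "grip" is the closure, from -1 (fully open) to 1 (shut), so that 0 is half open, set as the call begins (left out, the last holds). The fingers move at their own pace and stop on an object; "newtons" is the grip in N (left out, the last holds). Time passes only in rows, so rows that do not move let the fingers close. It gives the time, the measured TCP pose, the force, the opening and the grip force at its end, in the units of the state.
- read_state(): the state, without advancing time (a new reading comes with each control period).
- camera(name): name is "scene" or "top" or "wrist"; returns a dict with "image" (420x560x3 uint8, blue, green, red), "fx", "fy", "cx", "cy" (pixels), "R" (3x3) and "t" (3): a world point X has camera coordinates R X + t; the wrist camera has in their place "hand_eye" (4x4, takes a point from camera to tool coordinates, whose origin is the TCP and whose axes are the flange's). Camera axes: x right, y down, z forward; pixel columns grow to the right and rows downward; lengths in m; the calibration is good to about 2 mm. The wrist camera is an equidistant fisheye: a pixel r from the principal point sees the ray r / f radians off the axis. A picture is of the moment at which its call begins: read the wrist's pose just before it. There is no depth.
- sign_off(): hands the job in; it is judged then, once.
The state is a dict: "time_s": time; "qpos": joint angles; "qd": joint speeds; "tau": joint torques, N m; "position": TCP position; "eef_rot": TCP orientation; "contact_force": force on the tool from outside, world axes, zero at the start; "moment": the same for the moment, N m; "finger_gap": opening from 0.0 (shut) to 1.0 (fully open); "gripper_force": force on a finger pad.
Only numpy, scipy, OpenCV 4.12 (cv2) and the standard library are available. Lean on these libraries where they do the work, as an engineer would, in place of code of your own. Each camera call takes 0.05 s, during which the arm holds its last target. There are 200 camera calls.

## Working session

There is one attempt and no reset: what is moved stays moved. The work goes in short steps, Python scripts to look and compute and a tool call to move; the robot and the scene stay as the last step left them, time stands still between calls to the robot, and variables do not carry over. Pictures are saved under pics/ and viewed, at most 10 in all, crops included, and the job is handed in when it is done.

Besides the shell and the picture viewer there is one more tool, called after "Call:" by a JSON object that holds its "method" and its "body", one argument or row to a line. arm_command: Moves the arm, as the interface text tells. Its arguments: {"type":"object","properties":{"steps":{"type":"array","items":{"type":"array","items":{"type":"number","minimum":-1,"maximum":1}}},"grip":{"type":"number"},"newtons":{"type":"number"}},"required":["steps"]}

```bash
ls; mkdir -p pics
python3 - <<'E'
from station import *
import cv2,numpy as np
s=read_state();print(s)
a=camera("scene");b=camera("top")
for n,c in(("scene",a),("top",b)):
    cv2.imwrite(f"pics/{n}0.png",c["image"]);print(n,{k:np.round(v,4).tolist() for k,v in c.items() if k!="image"})
w=camera("wrist");cv2.imwrite("pics/wrist0.png",w["image"]);print({k:np.round(v,4).tolist() for k,v in w.items() if k!="image"})
E
```

```text
pics
{'time_s': 0.0, 'qpos': array([ 1.50806849e+00,  3.59362650e-01,  1.10111199e-02, -3.51370368e-04,
       -1.22413790e+00, -2.88113632e-01]), 'qd': array([-0.00053795,  0.00010188,  0.00038928, -0.00138906,  0.00052667,
        0.00271916]), 'tau': array([ 9.57072116e-04, -5.82713234e+01,  2.93070441e+01,  6.99766651e+00,
        7.16846334e-03, -1.57981781e-04]), 'position': array([0.23184471, 0.6334103 , 0.24761736]), 'eef_rot': array([ 3.13987547e+00, -1.64438065e-04, -3.50960987e-01]), 'contact_force': array([-0.01593152,  0.5336045 , -0.52654222]), 'moment': array([ 0.02651718, -0.04251311, -0.00637576]), 'gripper_force': 0.0, 'finger_gap': 1.0027505049799323}
scene {'fx': 499.8553, 'fy': 499.8553, 'cx': 282.6319, 'cy': 204.3021, 'R': [[0.6477, 0.7618, 0.0061], [0.6552, -0.5529, -0.5148], [-0.3888, 0.3375, -0.8573]], 't': [-0.3941, -0.2664, 1.5795]}
top {'fx': 463.3059, 'fy': 463.3059, 'cx': 277.2686, 'cy': 212.1755, 'R': [[-0.0097, -0.9999, -0.0048], [-0.9947, 0.0102, -0.1019], [0.102, 0.0038, -0.9948]], 't': [0.0756, 0.5618, 1.1948]}
{'fx': 325.1923, 'fy': 325.1923, 'cx': 279.0476, 'cy': 212.1788, 'hand_eye': [[-0.0002, -0.9504, -0.3111, 0.0847], [1.0, -0.0005, 0.001, -0.0002], [-0.0011, -0.3111, 0.9504, -0.1359], [0.0, 0.0, 0.0, 1.0]]}
```

View pics/scene0.png

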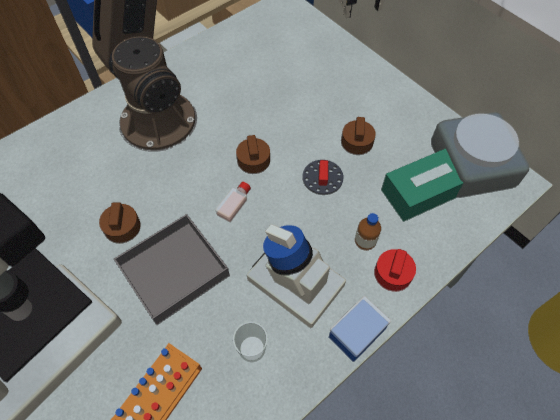

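View pics/top0.png

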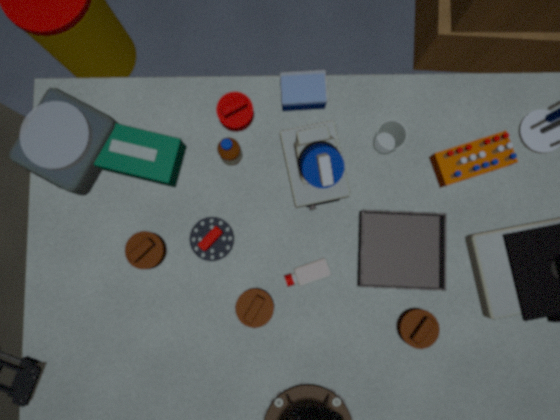

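Scene: cap at scene px (288,245), top px (321,165). Disc at (323,176) and (211,239). Box at (172,268) and (402,250). Flask, bottle and beaker are all clear of these.

```bash
cat > h.py <<'E'
import cv2,numpy as np
from station import *
from scipy.spatial.transform import Rotation as Ro
def ray(c,uv,state=None):
    u,v=uv;x=(u-c["cx"])/c["fx"];y=(v-c["cy"])/c["fy"]
    if "hand_eye" in c:
        r=np.hypot(x,y);d=np.array([x/r*np.sin(r),y/r*np.sin(r),np.cos(r)]) if r>0 else np.array([0,0,1.])
        H=c["hand_eye"];T=Ro.from_euler("xyz",state["eef_rot"]).as_matrix()
        return state["position"]+T@H[:3,3],T@H[:3,:3]@d
    d=c["R"].T@np.array([x,y,1.]);return -c["R"].T@c["t"],d/np.linalg.norm(d)
def tri(rs):
    A=np.zeros((3,3));b=np.zeros(3)
    for o,d in rs:
        P=np.eye(3)-np.outer(d,d);A+=P;b+=P@o
    X=np.linalg.solve(A,b);return X,[round(1e3*np.linalg.norm((np.eye(3)-np.outer(d,d))@(X-o)),1) for o,d in rs]
def atz(c,uv,z,s=None):
    o,d=ray(c,uv,s);return o+d*(z-o[2])/d[2]
def proj(c,X,state=None):
    if "hand_eye" in c:
        H=c["hand_eye"];T=Ro.from_euler("xyz",state["eef_rot"]).as_matrix()
        p=H[:3,:3].T@(T.T@(np.asarray(X)-state["position"])-H[:3,3]);th=np.arctan2(np.hypot(p[0],p[1]),p[2]);k=th/np.hypot(p[0],p[1])
        return np.array([c["cx"]+c["fx"]*k*p[0],c["cy"]+c["fy"]*k*p[1]])
    p=c["R"]@np.asarray(X)+c["t"];return np.array([c["fx"]*p[0]/p[2]+c["cx"],c["fy"]*p[1]/p[2]+c["cy"]])
def blob(img,mask,near,rad):
    m=np.zeros(mask.shape,np.uint8);cv2.circle(m,near,rad,255,-1);m&=mask
    n,l,st,ce=cv2.connectedComponentsWithStats(m);i=1+np.argmax(st[1:,4]);return ce[i],cv2.minAreaRect(np.argwhere(l==i)[:,::-1].astype(np.float32)),st[i,4]
E
python3 - <<'E'
from h import *
a=camera("scene");b=camera("top")
def hsv(c):return cv2.cvtColor(c["image"],cv2.COLOR_BGR2HSV)
red=lambda c:((cv2.inRange(hsv(c),(0,150,80),(8,255,255)))|cv2.inRange(hsv(c),(172,150,80),(180,255,255)))
wh=lambda c:cv2.inRange(hsv(c),(0,0,120),(180,90,255))
bl=lambda c:cv2.inRange(hsv(c),(105,150,40),(130,255,255))
for nm,f,pa,pb,r in(("disc",red,(323,173),(210,239),24),("capbar",wh,(281,237),(324,170),17),("capblue",bl,(288,248),(321,165),35)):
    A=blob(a,f(a),pa,r);B=blob(b,f(b),pb,r);print(nm,A,B,tri([ray(a,A[0]),ray(b,B[0])]))
for p in((402,250),):print("box",atz(b,p,.05))
for p in((360,211),(445,213),(444,289),(358,287)):print(atz(b,p,.05).round(3))
c1=cv2.resize(a["image"][190:330,230:360],None,fx=4.2,fy=4.2,interpolation=cv2.INTER_CUBIC)
c2=cv2.resize(b["image"][110:220,270:360],None,fx=588/110,fy=588/110,interpolation=cv2.INTER_CUBIC)[:588,:240*2]
c1=cv2.resize(a["image"][190:330,240:350],(400,509));c2=cv2.resize(b["image"][115:215,275:354],(400,509))
cv2.imwrite("pics/m1.png",np.hstack([c1,c2]))
E
```

```text
disc (array([323.        , 172.20657277]), ((323.0, 172.0), (24.0, 8.0), 90.0), np.int32(213)) (array([209.74087591, 238.18613139]), ((210.00003051757812, 238.00003051757812), (9.899494171142578, 26.870058059692383), 45.0), np.int32(274)) (array([0.49588183, 0.24862159, 0.02708752]), [np.float64(0.3), np.float64(0.3)])
capbar (array([281.04367816, 232.26206897]), ((281.9349365234375, 232.0562286376953), (31.76923370361328, 24.0), 22.61986541748047), np.int32(435)) (array([326.04892966, 170.59633028]), ((326.0945739746094, 170.56756591796875), (30.4138126373291, 10.850333213806152), 80.53767395019531), np.int32(327)) (array([ 0.63949346, -0.03841839,  0.21385499]), [np.float64(4.3), np.float64(4.3)])
capblue (array([287.22133333, 251.        ]), ((286.1000061035156, 247.70004272460938), (41.59086227416992, 41.59086227416992), 63.43495178222656), np.int32(1125)) (array([319.85978578, 162.86854917]), ((320.89617919921875, 163.88677978515625), (42.58176803588867, 42.71913146972656), 74.05460357666016), np.int32(1027)) (array([ 0.66643487, -0.03460481,  0.15464741]), [np.float64(1.3), np.float64(1.3)])
box [ 0.45935571 -0.24972702  0.05      ]
[ 0.561 -0.145  0.05 ]
[ 0.554 -0.365  0.05 ]
[ 0.359 -0.353  0.05 ]
[ 0.366 -0.134  0.05 ]
```

View pics/m1.png

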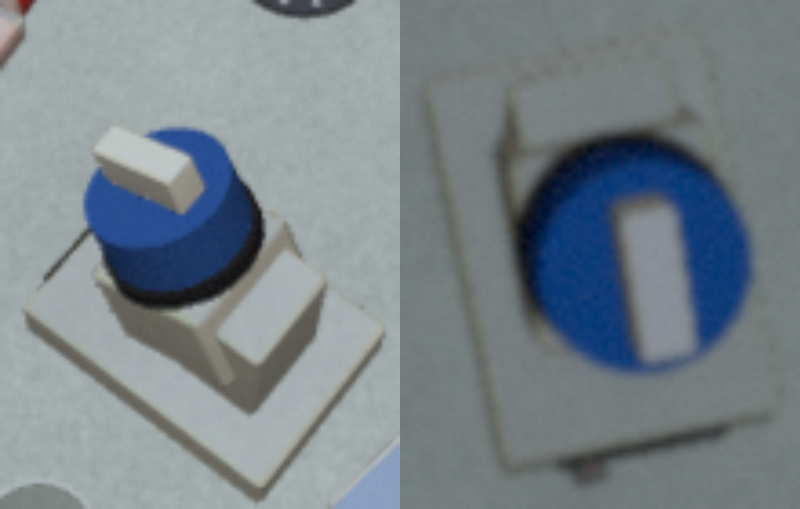

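Call:
{"method": "arm_command", "body": {
  "steps": [
    [0,0,0,-0.0833],
    [0,0,0,-0.0833],
    [0,0,0,-0.0833],
    [0,0,0,-0.0833],
    [0.0382,0.1017,-0.0153,0],
    [0.0382,0.1017,-0.0153,0],
    [0.0382,0.1017,-0.0153,0],
    [0.0382,0.1017,-0.0153,0],
    [0.0382,0.1017,-0.0153,0],
    [0.0382,0.1017,-0.0153,0]
  ]
}}

```text
time_s: 1.25
position: [0.3647, 0.4075, 0.2856]
eef_rot: [-3.141, -0.0, 0.173]
contact_force: [0.2, -0.0, -0.0]
finger_gap: 1.004
gripper_force: 0.0
```

Call:
{"method": "arm_command", "body": {
  "steps": [
    [0.0382,0.1017,-0.0153,0],
    [0.0382,0.1017,-0.0153,0],
    [0.0382,0.1017,-0.0153,0],
    [0.0382,0.1017,-0.0153,0],
    [0.0382,0.1017,-0.0153,0],
    [0.0382,0.1017,-0.0153,0],
    [0.0382,0.1017,-0.0153,0],
    [0.0382,0.1017,-0.0153,0],
    [0.0382,0.1017,-0.0153,0],
    [0.0382,0.1017,-0.0153,0]
  ]
}}

```text
time_s: 2.25
position: [0.5852, 0.0329, 0.3469]
eef_rot: [-3.141, -0.0, 0.173]
contact_force: [1.0, 1.3, -0.8]
finger_gap: 1.0
gripper_force: 0.0
```

Call:
{"method": "arm_command", "body": {
  "steps": [
    [0.0382,0.1017,-0.0153,0],
    [0.0382,0.1017,-0.0153,0],
    [0,0,0,0]
  ]
}}

```text
time_s: 2.55
position: [0.6304, -0.0443, 0.3583]
eef_rot: [3.141, 0.001, 0.168]
contact_force: [0.6, 0.2, -0.1]
finger_gap: 1.002
gripper_force: 0.0
```

Run:
```python
from h import *
s=read_state();w=camera("wrist");cv2.imwrite("pics/w1.png",w["image"])
np.savez("w1.npz",p=s["position"],r=s["eef_rot"])
```

```text
(no output)
```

View pics/w1.png

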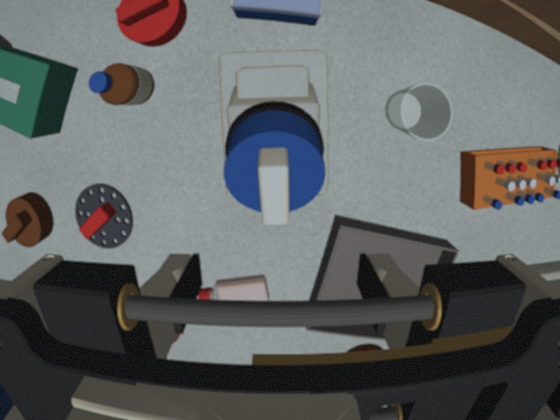

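Run:
```python
from h import *
w=cv2.imread("pics/w1.png");cv2.imwrite("pics/m2.png",cv2.resize(w[90:240,210:340],None,fx=4,fy=4,interpolation=cv2.INTER_CUBIC))
```

```text
(no output)
```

View pics/m2.png

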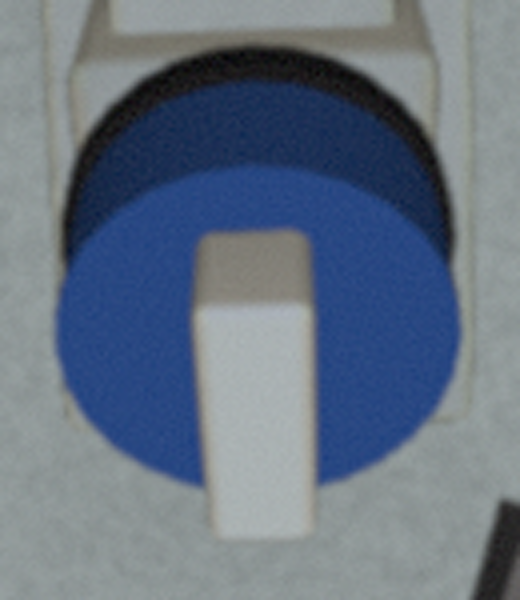

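```bash
cat > fitcap.py <<'E'
from h import *
from scipy.optimize import least_squares
a=camera("scene");b=camera("top");w=camera("wrist");z=np.load("w1.npz");s=dict(position=z["p"],eef_rot=z["r"])
F,N,P,M=.035,-.035,.013,-.013
O=[(w,(258,166.5),F,P,17),(w,(289,166),F,M,17),(w,(288.5,224.3),N,M,17),(w,(263.3,224.5),N,P,17),(w,(259.3,149),F,P,-17),(w,(287,148.3),F,M,-17),
(a,(266.1,231.8),N,M,17),(a,(272.2,224.9),N,P,17),(a,(292.3,233.2),F,P,17),(a,(286.8,239.8),F,M,17),(a,(296.4,241.7),F,P,-17),(a,(290.6,248.6),F,M,-17),
(b,(318.1,155.1),F,P,17),(b,(330.3,155.1),F,M,17),(b,(333.3,184.2),N,M,17),(b,(322.4,186.5),N,P,17)]
def Rot(be,ph,t):return Ro.from_euler("ZYZ",[be,-t,ph]).as_matrix()  # lean towards -x turned by be
def res(p):
    R=Rot(p[3],p[4],p[5]);r=[(proj(c,p[:3]+R@np.array([x,y,zz/1e3]),s)-uv) for c,uv,x,y,zz in O]
    return np.r_[np.ravel(r),(p[5]-.4363)*100]
r=least_squares(res,[.63,-.04,.22,.17,0,.436],loss="soft_l1",x_scale=[.01,.01,.01,.1,.1,.1])
print(r.x.round(4),res(r.x).round(1));R=Rot(*r.x[3:]);n=R[:,2];print("axis",n.round(3),"barx",R[:,0].round(3),"bary",R[:,1].round(3))
t=(.155-r.x[2])/n[2];print("drive",(r.x[:3]+t*n).round(4),"offset",-t)
E
python3 fitcap.py
```

```text
[ 0.6428 -0.0382  0.1975  0.224  -0.0262  0.4403] [-0.1  0.2  0.3 -0.4  0.9  0.4 -0.6  1.1 -0.4 -3.7  0.4 -4.1 -2.6 -0.6
 -1.7 -1.5 -0.  -0.7 -1.7  0.9  0.7  0.4 -0.5  1.7 -1.   2.3 -1.9 -0.
 -0.3  0.4 -0.5  0.4  0.4]
axis [-0.416 -0.095  0.905] barx [0.888 0.175 0.426] bary [-0.199  0.98   0.011]
drive [ 0.6624 -0.0337  0.155 ] offset 0.04699891675483973
```

Call:
{"method": "arm_command", "body": {
  "steps": [
    [0.026,-0.008,0,-0.021],
    [0,0,0.095,0],
    [0,0,0.095,0],
    [0,0,0.095,0],
    [0,0,0.06,0],
    [0,0,0.031,0],
    [0,0,0,0]
  ]
}}

```text
time_s: 3.45
position: [0.6383, -0.0344, 0.2076]
eef_rot: [3.141, 0.002, 0.208]
contact_force: [1.1, 0.6, 1.2]
finger_gap: 0.999
gripper_force: 0.0
```

Call:
{"method": "arm_command", "body": {
  "steps": [
    [0,0,0,0],
    [0,0,0,0],
    [0,0,0,0],
    [0,0,0,0],
    [0,0,0,0],
    [0,0,0,0]
  ],
  "grip": 1,
  "newtons": 30
}}

```text
time_s: 4.05
position: [0.6384, -0.0354, 0.2085]
eef_rot: [3.142, -0.0, 0.205]
contact_force: [-0.1, -0.0, -0.3]
finger_gap: 0.513
gripper_force: 0.0
```

Call:
{"method": "arm_command", "body": {
  "steps": [
    [0,0,0,0],
    [0,0,0,0],
    [0,0,0,0],
    [0,0,0,0],
    [0,0,0,0]
  ]
}}

```text
time_s: 4.55
position: [0.6384, -0.0368, 0.2088]
eef_rot: [3.14, 0.0, 0.205]
contact_force: [1.3, -5.5, 1.4]
finger_gap: 0.294
gripper_force: 30.0
```

Call:
{"method": "arm_command", "body": {
  "steps": [
    [-0.0107,0,-0.0226,0],
    [-0.0213,0,-0.0453,0],
    [-0.0213,0,-0.0453,0],
    [-0.0213,0,-0.0453,0]
  ]
}}

```text
time_s: 4.95
position: [0.6086, -0.0415, 0.2718]
eef_rot: [-3.141, 0.001, 0.205]
contact_force: [0.6, 0.3, -1.0]
finger_gap: 0.292
gripper_force: 29.9
```

Call:
{"method": "arm_command", "body": {
  "steps": [
    [0,0,-0.1,0],
    [0,0,-0.05,0],
    [0,0,0,0]
  ]
}}

```text
time_s: 5.25
position: [0.6103, -0.0415, 0.3354]
eef_rot: [3.141, -0.006, 0.206]
contact_force: [-0.2, 0.0, -1.1]
finger_gap: 0.298
gripper_force: 29.9
```

Call:
{"method": "arm_command", "body": {
  "steps": [
    [-0.0797,0.062,0,0],
    [-0.0797,0.062,0,0],
    [-0.0797,0.062,0,0],
    [-0.0797,0.062,0,0],
    [-0.0797,0.062,0,0],
    [-0.0797,0.062,0,0],
    [-0.0797,0.062,0,0],
    [0,0,0,0]
  ]
}}

```text
time_s: 6.05
position: [0.423, -0.259, 0.331]
eef_rot: [-3.141, 0.001, 0.202]
contact_force: [0.7, -0.1, -1.1]
finger_gap: 0.296
gripper_force: 29.9
```

Call:
{"method": "arm_command", "body": {
  "steps": [
    [0,0,0.095,0],
    [0,0,0.095,0],
    [0,0,0.095,0],
    [0,0,0.095,0],
    [0,0,0.095,0],
    [0,0,0.07,0],
    [0,0,0.03,0],
    [0,0,0,0]
  ]
}}

```text
time_s: 6.85
position: [0.425, -0.2565, 0.1]
eef_rot: [-3.14, 0.004, 0.206]
contact_force: [0.3, 0.5, -2.0]
finger_gap: 0.295
gripper_force: 29.9
```

Run:
```python
from h import *
b=camera("top");w=camera("wrist")
cv2.imwrite("pics/m3.png",np.hstack([cv2.resize(b["image"][90:300,260:460],(400,420)),cv2.resize(w["image"][60:340,130:430],(400,373))[:420] if 0 else cv2.resize(w["image"][60:340,130:397],(400,420))]))
```

```text
(no output)
```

View pics/m3.png

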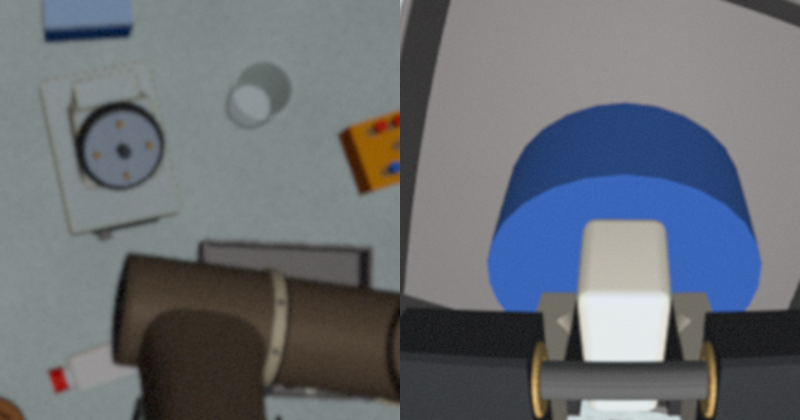

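Cap hangs over the box floor. In the top view the studs are at about (319,152), (337,163), (323,177) and (308,167), close to the lean direction. Now to release.

Call:
{"method": "arm_command", "body": {
  "steps": [
    [0,0,0.015,0],
    [0,0,0.005,0],
    [0,0,0,0]
  ],
  "newtons": 8
}}

```text
time_s: 7.25
position: [0.4263, -0.2569, 0.0941]
eef_rot: [3.141, -0.001, 0.206]
contact_force: [-0.1, -0.2, -1.3]
finger_gap: 0.297
gripper_force: 8.0
```

Call:
{"method": "arm_command", "body": {
  "steps": [
    [0,0,0.01,0],
    [0,0,0.01,0],
    [0,0,0.01,0],
    [0,0,0.01,0]
  ]
}}

```text
time_s: 7.65
position: [0.4346, -0.2577, 0.0823]
eef_rot: [3.135, -0.015, 0.208]
contact_force: [11.7, 15.1, 34.4]
finger_gap: 0.302
gripper_force: 18.5
```

Call:
{"method": "arm_command", "body": {
  "steps": [
    [0,0,-0.02,0],
    [0,0,-0.01,0],
    [0,0,0,0]
  ]
}}

```text
time_s: 7.95
position: [0.4258, -0.2569, 0.0899]
eef_rot: [-3.142, 0.0, 0.205]
contact_force: [0.1, -0.0, -1.2]
finger_gap: 0.296
gripper_force: 10.0
```

Call:
{"method": "arm_command", "body": {
  "steps": [
    [0,0,0,0],
    [0,0,0,0],
    [0,0,0,0],
    [0,0,0,0],
    [0,0,0,0]
  ],
  "grip": 0.2
}}

```text
time_s: 8.45
position: [0.4261, -0.257, 0.0896]
eef_rot: [-3.142, 0.0, 0.205]
contact_force: [-0.3, 0.6, 0.2]
finger_gap: 0.398
gripper_force: 0.0
```

Call:
{"method": "arm_command", "body": {
  "steps": [
    [0,0,-0.05,0],
    [0,0,-0.095,0],
    [0,0,-0.095,0],
    [0,0,-0.095,0],
    [0,0,-0.095,0],
    [0.0343,-0.109,0,0],
    [0.0343,-0.109,0,0],
    [0.0343,-0.109,0,0],
    [0.0343,-0.109,0,0],
    [0.0343,-0.109,0,0]
  ],
  "grip": 0.2
}}

```text
time_s: 9.45
position: [0.4485, -0.0278, 0.262]
eef_rot: [-3.141, -0.001, 0.205]
contact_force: [0.8, 0.2, -0.4]
finger_gap: 0.398
gripper_force: 0.0
```

Call:
{"method": "arm_command", "body": {
  "steps": [
    [0.0343,-0.109,0,0],
    [0.0343,-0.109,0,0],
    [0.0343,-0.109,0,0],
    [0.0343,-0.109,0,0],
    [0.0343,-0.109,0,0],
    [0.0343,-0.109,0,0],
    [0,0,0,0.0861],
    [0,0,0,0.0861],
    [0,0,0,0.0861],
    [0,0,0,0.0861]
  ]
}}

```text
time_s: 10.45
position: [0.4758, 0.2436, 0.2615]
eef_rot: [3.141, 0.0, -0.341]
contact_force: [0.6, -0.1, -0.8]
finger_gap: 0.398
gripper_force: 0.0
```

Call:
{"method": "arm_command", "body": {
  "steps": [
    [0,0,0,0.0861],
    [0,0,0,0.0861],
    [0,0,0,0.0861],
    [0,0,0,0.0861],
    [0,0,0,0]
  ]
}}

```text
time_s: 10.95
position: [0.4759, 0.2433, 0.2616]
eef_rot: [3.141, 0.0, -0.878]
contact_force: [-1.0, 0.6, -0.6]
finger_gap: 0.4
gripper_force: 0.0
```

```bash
cat > look.py <<'E'
from h import *
import sys
s=read_state();w=camera("wrist");a=camera("scene");b=camera("top")
np.savez(f"{sys.argv[1]}.npz",p=s["position"],r=s["eef_rot"]);print(s["position"],s["eef_rot"])
for n,c in(("w",w),("s",a),("t",b)):cv2.imwrite(f"pics/{sys.argv[1]}{n}.png",c["image"])
cv2.imwrite(f"pics/{sys.argv[1]}m.png",np.hstack([cv2.resize(w["image"][40:320,120:400],(400,400)),cv2.resize(b["image"][100:300,200:460],(400,308)) if 0 else cv2.resize(b["image"][110:270,280:440],(400,400),interpolation=cv2.INTER_CUBIC)]))
E
python3 look.py d1
```

```text
[0.47589769 0.24333735 0.2616113 ] [ 3.14136301e+00  3.34890230e-05 -8.78461326e-01]
```

View pics/d1m.png

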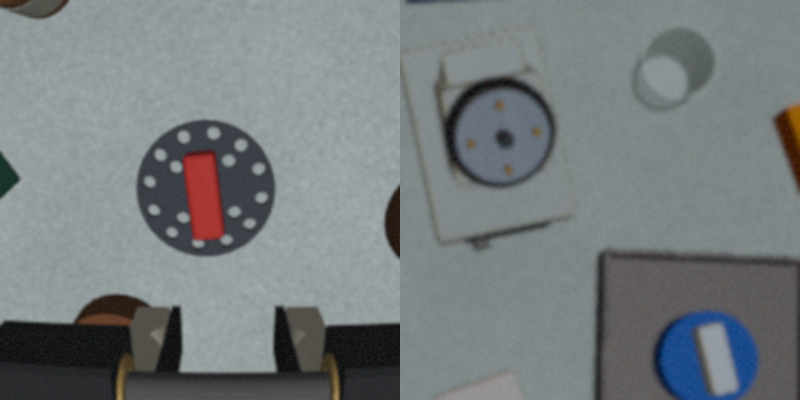

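```bash
cat > fit2.py <<'E'
from h import *
from scipy.optimize import least_squares,minimize
a=camera("scene");b=camera("top");w=camera("wrist");z=np.load("d1.npz");s=dict(position=z["p"],eef_rot=z["r"])
H=[(c,cv2.cvtColor(cv2.resize(cv2.imread(f"pics/d1{n}.png"),None,fx=4,fy=4,interpolation=cv2.INTER_CUBIC),cv2.COLOR_BGR2HSV)) for c,n in((w,"w"),(a,"s"),(b,"t"))]
C=np.array([[x,y,k] for x in(-.035,.035) for y in(-.013,.013) for k in(-.017,.017)])
x0=np.array([.496,.249,.025]);ms=[]
for c,h in H:
    m=cv2.inRange(h,(0,130,60),(9,255,255))|cv2.inRange(h,(171,130,60),(180,255,255))
    g=np.zeros_like(m);cv2.circle(g,tuple(int(v) for v in proj(c,x0,s)*4+1.5),260 if c is w else 110,255,-1);ms.append(m&g)
def cost(p):
    t=0;R=Ro.from_euler("z",p[3]).as_matrix()
    for (c,_),m in zip(H,ms):
        g=np.zeros_like(m);pt=np.array([proj(c,p[:3]+R@q,s) for q in C])*4+1.5
        cv2.fillConvexPoly(g,cv2.convexHull((pt*16).astype(np.int32)),255,shift=4);t+=1-(g&m).astype(bool).sum()/(g|m).astype(bool).sum()
    return t
best=min((minimize(cost,[*x0,y],method="Nelder-Mead",options=dict(initial_simplex=[[*x0,y],[x0[0]+.01,*x0[1:],y],[x0[0],x0[1]+.01,x0[2],y],[*x0[:2],.035,y],[*x0,y+.15]],xatol=1e-4)) for y in(-.88,-.7,-1.05)),key=lambda r:r.fun)
print("disc",best.x.round(4),best.fun)
# studs
obs=[]
D=np.array([.6624,-.0337,.155])
for c,h in H[1:]:
    m=cv2.inRange(h,(8,70,70),(30,255,255));g=np.zeros_like(m);cv2.circle(g,tuple(int(v) for v in proj(c,D)*4),75,255,-1);m&=g
    n,l,st,ce=cv2.connectedComponentsWithStats(m);i=[k for k in np.argsort(-st[1:,4])[:4]+1];print(st[i,4],(ce[i]/4-.375).round(1).tolist());obs+= [(c,ce[k]/4-.375) for k in i]
def Rt(be,ph):return Ro.from_euler("ZYZ",[be,-np.radians(25),ph]).as_matrix()
def res(p,full=False):
    P=[np.r_[p[:2],.155]+Rt(p[2],p[3])@np.r_[.032*np.cos(k*np.pi/2),.032*np.sin(k*np.pi/2),.009] for k in range(4)]
    o=[]
    for c,uv in obs:
        d=[proj(c,q)-uv for q in P];o.append(min(d,key=np.linalg.norm))
    return np.r_[np.ravel(o),(p[2]-.2)*4]
R=min((least_squares(res,[*D[:2],.2,f],loss="soft_l1",x_scale=[.01,.01,.1,.1]) for f in np.radians([-30,-10,10,30])),key=lambda r:r.cost)
print("drive",R.x.round(4),"stud phi deg",np.degrees(R.x[3]),"cost",R.cost,res(R.x).round(1))
E
python3 fit2.py
```

```text
disc [ 0.4961  0.249   0.022  -0.7841] 0.8076119086865856
[197 179 174 172] [[296.4, 253.2], [277.9, 258.0], [277.3, 243.9], [295.2, 239.1]]
[65 60 54 54] [[334.3, 162.4], [319.3, 151.7], [308.0, 167.2], [323.0, 177.5]]
drive [ 0.6656 -0.0347  0.1934 -0.02  ] stud phi deg -1.144064698662187 cost 0.8456786892771646 [-0.3 -0.2 -0.4 -0.2 -0.5 -0.3 -0.3 -0.3 -0.1 -0.5 -0.1 -0.5 -0.2 -0.5
 -0.2 -0.3 -0. ]
```

Call:
{"method": "arm_command", "body": {
  "steps": [
    [0.081,-0.046,0,-0.06],
    [0,0,0.095,0],
    [0,0,0.095,0],
    [0,0,0.095,0],
    [0,0,0.095,0],
    [0,0,0.095,0],
    [0,0,0.06,0],
    [0,0,0.03,0],
    [0,0,0,0]
  ],
  "grip": -0.1
}}

```text
time_s: 12.15
position: [0.5102, 0.2297, 0.0343]
eef_rot: [3.139, 0.0, -0.782]
contact_force: [0.3, -1.1, 0.2]
finger_gap: 0.551
gripper_force: 0.0
```

Call:
{"method": "arm_command", "body": {
  "steps": [
    [0,0,0,0],
    [0,0,0,0],
    [0,0,0,0],
    [0,0,0,0],
    [0,0,0,0],
    [0,0,0,0]
  ],
  "grip": 1,
  "newtons": 4
}}

```text
time_s: 12.75
position: [0.5119, 0.2312, 0.0371]
eef_rot: [-3.138, -0.0, -0.782]
contact_force: [-0.0, 1.7, 6.7]
finger_gap: 0.294
gripper_force: 4.0
```

Call:
{"method": "arm_command", "body": {
  "steps": [
    [-0.0055,0,-0.0106,0],
    [-0.0055,0,-0.0106,0],
    [-0.0055,0,-0.0106,0],
    [-0.0055,0,-0.0106,0],
    [-0.0075,0,-0.0092,0],
    [-0.0075,0,-0.0092,0],
    [-0.0075,0,-0.0092,0],
    [-0.0075,0,-0.0092,0],
    [0,0,0,0]
  ]
}}

```text
time_s: 13.65
position: [0.496, 0.2455, 0.068]
eef_rot: [-3.141, 0.0, -0.782]
contact_force: [-0.2, -0.1, -2.3]
finger_gap: 0.298
gripper_force: 4.0
```

Run:
```python
from h import *
s=read_state();print(s["contact_force"],s["moment"],s["position"])
w=camera("wrist");a=camera("scene")
cv2.imwrite("pics/t1.png",np.hstack([cv2.resize(w["image"][120:400,130:410],(400,400)),cv2.resize(a["image"][120:220,270:370],(400,400),interpolation=cv2.INTER_CUBIC)]))
```

```text
[-0.18563857 -0.12577499 -2.34732299] [-0.03049749 -0.00354595 -0.01242799] [0.49604563 0.24546733 0.06800401]
```

View pics/t1.png

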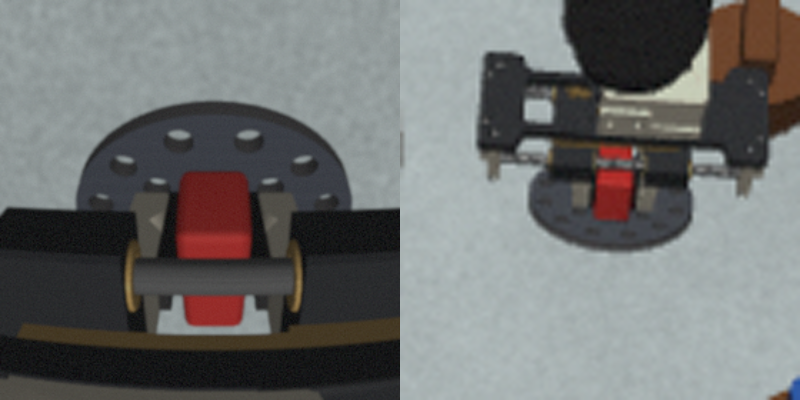

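The disc has tilted: the far rim still rests on the table and the tool carries 2.3 N. I'll tighten the grip and lift.

Call:
{"method": "arm_command", "body": {
  "steps": [
    [0,0,0,0],
    [0,0,0,0],
    [0,0,-0.05,0],
    [0,0,-0.095,0],
    [0,0,-0.095,0],
    [0,0,-0.095,0],
    [0,0,-0.095,0],
    [0,0,-0.095,0],
    [0,0,0,0]
  ],
  "newtons": 50
}}

```text
time_s: 14.65
position: [0.4982, 0.2461, 0.283]
eef_rot: [-3.133, -0.002, -0.782]
contact_force: [0.1, -0.9, -3.2]
finger_gap: 0.298
gripper_force: 50.0
```

Run:
```python
from h import *
s=read_state();print(s["position"],s["eef_rot"],s["contact_force"])
a=camera("scene");w=camera("wrist");np.savez("t2.npz",p=s["position"],r=s["eef_rot"]);cv2.imwrite("pics/t2w.png",w["image"])
u,v=proj(a,s["position"]).astype(int)
cv2.imwrite("pics/t2.png",np.hstack([cv2.resize(w["image"][120:400,130:410],(400,400)),cv2.resize(a["image"][v-60:v+60,u-60:u+60],(400,400),interpolation=cv2.INTER_CUBIC)]))
# predict grid of disc bar-end/far rim px vs tilt
T=Ro.from_euler("xyz",s["eef_rot"]).as_matrix()
for deg in(15,20,25,30):
    t=np.radians(deg);ct,st=np.cos(t),np.sin(t)
    # disc frame in tool: ex (gripped end, up) , en (normal)
    ex=np.array([ct,0,-st]);en=np.array([-st,0,-ct]);g=np.array([0,0,.003]);c=g-.022*ex-.032*en  # disc underside centre
    f=lambda x,n:proj(w,s["position"]+T@(c+x*ex+n*en),s)
    print(deg,[((f(*q)-[130,120])*400/280).round(0).tolist() for q in((.06,.008),(.06,0),(.051,.008),(.035,.042),(-.035,.042))])
```

```text
[0.4981799  0.24609678 0.28295525] [-3.13272464e+00 -1.52524644e-03 -7.81711105e-01] [ 0.05036438 -0.86419831 -3.24142475]
15 [[213.0, 109.0], [213.0, 98.0], [213.0, 131.0], [213.0, 234.0], [213.0, 347.0]]
20 [[213.0, 109.0], [213.0, 96.0], [213.0, 131.0], [213.0, 238.0], [213.0, 338.0]]
25 [[213.0, 111.0], [213.0, 95.0], [213.0, 131.0], [213.0, 243.0], [213.0, 329.0]]
30 [[213.0, 113.0], [213.0, 95.0], [213.0, 132.0], [213.0, 247.0], [213.0, 319.0]]
```

View pics/t2.png

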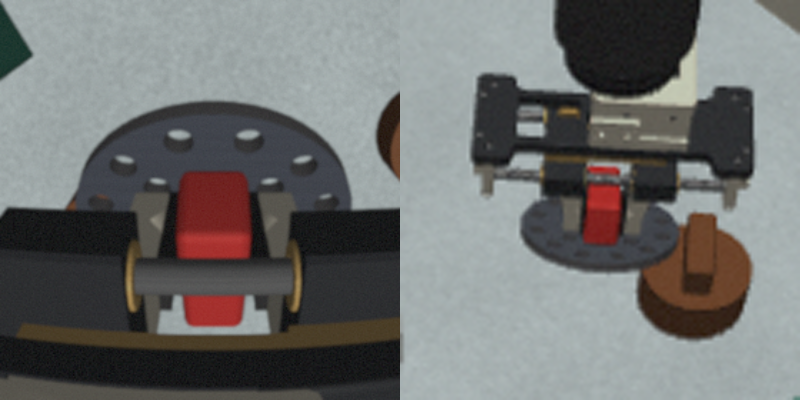

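```bash
cat > fit3.py <<'E'
from h import *
from scipy.optimize import least_squares
w=camera("wrist");z=np.load("t2.npz");s=dict(position=z["p"],eef_rot=z["r"]);T=Ro.from_euler("xyz",s["eef_rot"]).as_matrix()
def fr(p):
    t=np.radians(p[0]);ex=np.array([np.cos(t),0,-np.sin(t)]);en=np.array([-np.sin(t),0,-np.cos(t)]);return ex,en,np.array([0,0,.003])-p[1]*ex-p[2]*en
Q=[(.06,.008,116),(.06,0,101),(.035,.042,237),(-.035,.042,325)]
def res(p):
    ex,en,c=fr(p);return [(proj(w,s["position"]+T@(c+x*ex+n*en),s)[1]-120)*400/280-v for x,n,v in Q]+[(p[0]-25)/3,(p[1]-.022)*1e3,(p[2]-.032)*1e3]
r=least_squares(res,[25,.022,.032],x_scale=[1,.001,.001]);print(r.x,np.round(res(r.x),1))
c=fr(r.x)[2];print("c tool",c)
be=.193;n=np.array([-.4226*np.cos(be),-.4226*np.sin(be),.9063]);D=np.array([.6656,-.0347,.155])
Rw=Ro.from_euler("xyz",[np.pi,0,be]).as_matrix()
for d in(.06,.032,.012):print(d,(D+d*n-Rw@c).round(4))
print("axis in tool",Rw.T@n)
E
python3 fit3.py
```

```text
[24.56201934  0.02594331  0.03516462] [-2.7 -2.6  4.   1.5 -0.1  3.9  3.2]
c tool [-0.00897859  0.          0.04576671]
0.06 [ 0.6495 -0.0378  0.2551]
0.032 [ 0.6611 -0.0356  0.2298]
0.012 [ 0.6694 -0.034   0.2116]
axis in tool [-4.2260000e-01  1.1510405e-16 -9.0630000e-01]
```

Call:
{"method": "arm_command", "body": {
  "steps": [
    [0,0,0,-0.0887],
    [0,0,0,-0.0887],
    [0,0,0,-0.0887],
    [0,0,0,-0.0887],
    [0,0,0,-0.0887],
    [0,0,0,-0.0887],
    [0,0,0,-0.0887]
  ]
}}

```text
time_s: 15.5
position: [0.4953, 0.2443, 0.2748]
eef_rot: [3.14, 0.004, 0.199]
contact_force: [-0.6, 0.8, -4.3]
finger_gap: 0.296
gripper_force: 50.0
```

Call:
{"method": "arm_command", "body": {
  "steps": [
    [0.0334,0.11,-0.006,0],
    [0.0334,0.11,-0.006,0],
    [0.0334,0.11,-0.006,0],
    [0.0334,0.11,-0.006,0],
    [0.0334,0.11,-0.006,0],
    [0.0334,0.11,-0.006,0],
    [0.0334,0.11,-0.006,0],
    [0,0,0,0],
    [0,0,0,0]
  ]
}}

```text
time_s: 16.4
position: [0.6464, -0.0407, 0.2909]
eef_rot: [-3.141, 0.005, 0.19]
contact_force: [-1.4, 0.1, -4.6]
finger_gap: 0.295
gripper_force: 50.0
```

Call:
{"method": "arm_command", "body": {
  "steps": [
    [0.0077,-0.005,0.0925,0],
    [0.0148,0,0.0318,0],
    [0.0148,0,0.0318,0],
    [0,0,0,0]
  ]
}}

```text
time_s: 16.8
position: [0.661, -0.0337, 0.2294]
eef_rot: [-3.142, 0.004, 0.194]
contact_force: [-0.2, 1.0, -4.4]
finger_gap: 0.296
gripper_force: 50.0
```

Run:
```python
from h import *
s=read_state();print(s["position"],s["eef_rot"],s["contact_force"])
a=camera("scene");b=camera("top")
cv2.imwrite("pics/p1.png",np.hstack([cv2.resize(a["image"][190:320,230:360],(400,400),interpolation=cv2.INTER_CUBIC),cv2.resize(b["image"][115:215,270:370],(400,400),interpolation=cv2.INTER_CUBIC)]))
```

```text
[ 0.66096633 -0.03373877  0.22935795] [-3.1415251   0.0037789   0.19421996] [-0.24624815  1.02849904 -4.44329657]
```

View pics/p1.png

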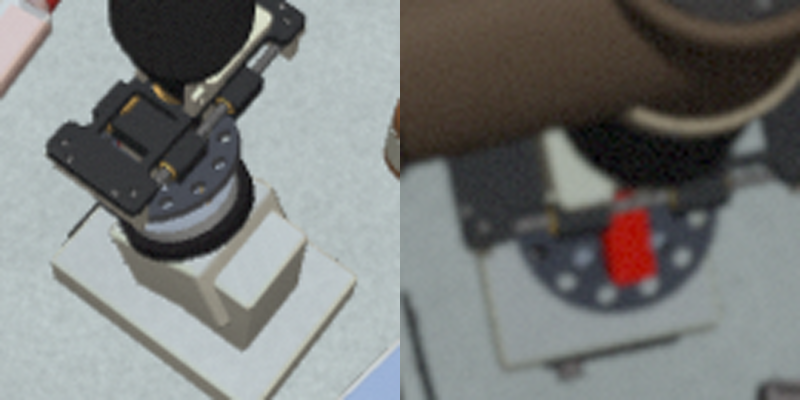

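The disc is parallel to the flange and centred over it. I'll lower it along the axis, going by force.

Call:
{"method": "arm_command", "body": {
  "steps": [
    [0.0053,0,0.0113,0],
    [0.0053,0,0.0113,0],
    [0,0,0,0]
  ]
}}

```text
time_s: 17.2
position: [0.6653, -0.0337, 0.2223]
eef_rot: [-3.141, 0.0, 0.193]
contact_force: [0.5, 0.4, -3.4]
finger_gap: 0.292
gripper_force: 50.0
```

Call:
{"method": "arm_command", "body": {
  "steps": [
    [0.0042,0,0.009,0],
    [0,0,0,0]
  ]
}}

```text
time_s: 17.4
position: [0.667, -0.0334, 0.2187]
eef_rot: [-3.142, 0.0, 0.193]
contact_force: [0.2, 0.0, -3.9]
finger_gap: 0.291
gripper_force: 50.0
```

Call:
{"method": "arm_command", "body": {
  "steps": [
    [0.0042,0,0.009,0],
    [0,0,0,0]
  ]
}}

```text
time_s: 17.6
position: [0.6686, -0.0331, 0.2149]
eef_rot: [-3.141, 0.001, 0.193]
contact_force: [0.1, 0.5, -3.7]
finger_gap: 0.29
gripper_force: 50.0
```

Call:
{"method": "arm_command", "body": {
  "steps": [
    [0.0042,0,0.009,0],
    [0,0,0,0]
  ]
}}

```text
time_s: 17.8
position: [0.6704, -0.0329, 0.2126]
eef_rot: [3.141, -0.0, 0.194]
contact_force: [-1.9, -0.2, 1.6]
finger_gap: 0.294
gripper_force: 50.0
```

Call:
{"method": "arm_command", "body": {
  "steps": [
    [0.0021,0,0.0045,0],
    [0,0,0,0]
  ]
}}

```text
time_s: 18.0
position: [0.6706, -0.0329, 0.2124]
eef_rot: [3.141, -0.0, 0.194]
contact_force: [-9.7, 1.6, 11.8]
finger_gap: 0.289
gripper_force: 50.0
```

Call:
{"method": "arm_command", "body": {
  "steps": [
    [0,0,0,0],
    [0,0,0,0]
  ],
  "newtons": 5
}}

```text
time_s: 18.2
position: [0.6706, -0.0329, 0.2113]
eef_rot: [3.141, 0.0, 0.193]
contact_force: [-6.5, 0.7, 6.7]
finger_gap: 0.299
gripper_force: 5.0
```

Call:
{"method": "arm_command", "body": {
  "steps": [
    [0,0,0,0],
    [0,0,0,0],
    [0,0,0,0],
    [0,0,0,0]
  ],
  "grip": 0.1
}}

```text
time_s: 18.6
position: [0.6714, -0.0326, 0.2101]
eef_rot: [3.142, -0.0, 0.193]
contact_force: [0.4, 0.3, -0.7]
finger_gap: 0.447
gripper_force: 0.0
```

```bash
cat > rb.py <<'E'
from h import *
import json
# red-bar and dark-disc check in the scene view; predicted bar silhouettes for (phi,d)
a=camera("scene");s=read_state();print(s["time_s"],s["position"].round(4),s["eef_rot"].round(3),s["contact_force"].round(1),s["moment"].round(2),s["finger_gap"])
cv2.imwrite("pics/rb.png",a["image"])
h=cv2.cvtColor(a["image"],cv2.COLOR_BGR2HSV);m=cv2.inRange(h,(0,130,60),(9,255,255))|cv2.inRange(h,(171,130,60),(180,255,255))
g=np.zeros_like(m);cv2.circle(g,(282,240),40,255,-1);m&=g;print("red px",(m>0).sum(),np.argwhere(m>0).mean(0)[::-1] if m.any() else None)
b=camera("top");h=cv2.cvtColor(b["image"],cv2.COLOR_BGR2HSV);m=cv2.inRange(h,(0,130,60),(9,255,255))|cv2.inRange(h,(171,130,60),(180,255,255))
g=np.zeros_like(m);cv2.circle(g,(323,167),25,255,-1);m&=g;print("top red px",(m>0).sum(),np.argwhere(m>0).mean(0)[::-1] if m.any() else None)
E
python3 rb.py
```

```text
18.65 [ 0.6714 -0.0326  0.2101] [ 3.142 -0.     0.193] [ 0.2 -0.1 -0.2] [-0.07  0.01 -0.02] 0.44914830811175604
red px 34 [287.38235294 235.73529412]
top red px 227 [324.94273128 173.52422907]
```

Call:
{"method": "arm_command", "body": {
  "steps": [
    [-0.03,0.001,0.001,0],
    [-0.03,0.001,0.001,0],
    [0,0,0,0],
    [0,0,0,0.06],
    [0,0,0,0.06],
    [0,0,0,0.06],
    [0,0,0,0.06],
    [0,0,0,0.06],
    [0,0,0,0.06],
    [0,0,0,0]
  ],
  "grip": 0.25
}}

```text
time_s: 19.7
position: [0.6467, -0.0378, 0.2094]
eef_rot: [3.141, 0.001, -0.374]
contact_force: [-4.7, 1.8, 2.0]
finger_gap: 0.381
gripper_force: 5.5
```

```bash
python3 rb.py
```

```text
19.75 [ 0.6468 -0.0379  0.2094] [ 3.141e+00  1.000e-03 -3.700e-01] [-6.1  1.9  2.5] [0.7  1.8  0.13] 0.3771188985526605
red px 250 [285.844 243.312]
top red px 109 [322.71559633 178.91743119]
```

Call:
{"method": "arm_command", "body": {
  "steps": [
    [0,0,0,0.0222],
    [0,0,0,0.0222],
    [0,0,0,0.0222],
    [0,0,0,0.0222],
    [0,0,0,0.0222],
    [0,0,0,0]
  ]
}}

```text
time_s: 20.4
position: [0.647, -0.0378, 0.2093]
eef_rot: [3.141, 0.001, -0.544]
contact_force: [-4.9, 3.7, 2.5]
finger_gap: 0.39
gripper_force: 6.2
```

```bash
cat >> rb.py <<'E'
# fit of bar pose: phi,d by IoU of the red in both views where visible
D=np.array([.6656,-.0347,.155])
def pred(c,phi,d):
    R=Ro.from_euler("ZYZ",[.193,-np.radians(25),np.radians(phi)]).as_matrix()
    C=np.array([[x,y,k] for x in(-.035,.035) for y in(-.013,.013) for k in(.008,.042)]);P=np.array([proj(c,D+R@(q+[0,0,d])) for q in C])
    g=np.zeros((420,560),np.uint8);cv2.fillConvexPoly(g,cv2.convexHull((P*16).astype(np.int32)),255,shift=4);return g
# visible red must lie within the hull; and hull px must be red or occluder-dark
def sc(phi,d):
    t=0
    for c in(a,b):
        h=cv2.cvtColor(c["image"],cv2.COLOR_BGR2HSV);m=cv2.inRange(h,(0,120,50),(9,255,255))|cv2.inRange(h,(171,120,50),(180,255,255))
        z=np.zeros_like(m);cv2.circle(z,tuple(int(v) for v in proj(c,D)),38 if c is a else 27,255,-1);m&=z
        g=pred(c,phi,d);t+=((m>0)&(g==0)).sum()
        light=(h[...,2]>110)&(m==0)|((h[...,0]>95)&(h[...,0]<130)&(h[...,1]>40)&(m==0));t+=(light&(g>0)).sum()
    return t
L=sorted((sc(p,d/1e3),p,d) for p in range(-100,101,3) for d in(0,5,10));print(L[:8])
E
python3 rb.py
```

```text
20.45 [ 0.647  -0.0377  0.2094] [ 3.141e+00  1.000e-03 -5.440e-01] [-5.4  2.4  2.9] [1.15 1.71 0.16] 0.3918820235603796
red px 260 [284.31923077 243.05769231]
top red px 110 [321.08181818 178.84545455]
[(np.int64(48), -16, 10), (np.int64(53), -19, 10), (np.int64(55), -16, 5), (np.int64(60), -13, 5), (np.int64(62), -13, 10), (np.int64(64), -19, 5), (np.int64(65), -22, 10), (np.int64(71), -10, 10)]
```

Call:
{"method": "arm_command", "body": {
  "steps": [
    [0,0,0,0.0222],
    [0,0,0,0.0222],
    [0,0,0,0.0222],
    [0,0,0,0.0222],
    [0,0,0,0.0222],
    [0,0,0,0.0222],
    [0,0,0,0.0222],
    [0,0,0,0.0222],
    [0,0,0,0]
  ]
}}

```text
time_s: 21.4
position: [0.6481, -0.0379, 0.2095]
eef_rot: [-3.141, -0.001, -0.823]
contact_force: [0.2, 0.2, -0.0]
finger_gap: 0.381
gripper_force: 0.0
```

```bash
python3 rb.py
```

```text
21.45 [ 0.6482 -0.0381  0.2095] [-3.141e+00 -1.000e-03 -8.230e-01] [0.2 0.6 0.6] [ 0.04 -0.   -0.  ] 0.37743027929813516
red px 304 [283.02631579 244.85526316]
top red px 128 [316.8828125 175.984375 ]
[(np.int64(56), -46, 5), (np.int64(58), -43, 10), (np.int64(59), -43, 5), (np.int64(60), -43, 0), (np.int64(61), -46, 0), (np.int64(64), -49, 5), (np.int64(64), -49, 10), (np.int64(64), -46, 10)]
```

Call:
{"method": "arm_command", "body": {
  "steps": [
    [0,0,0,0],
    [0,0,0,0],
    [0,0,-0.05,0],
    [0,0,-0.095,0],
    [0,0,-0.095,0],
    [-0.12,0,-0.02,0],
    [-0.12,0,0,0],
    [0,0,0,0]
  ],
  "grip": 0
}}

```text
time_s: 22.3
position: [0.5803, 0.0352, 0.3148]
eef_rot: [-3.139, 0.0, -0.822]
contact_force: [-0.6, -1.0, 0.5]
finger_gap: 0.502
gripper_force: 0.0
```

```bash
python3 rb.py
cat > fitd.py <<'E'
from h import *
from scipy.optimize import minimize
s=read_state();D=np.array([.6656,-.0347,.155]);V=[]
cams=[camera("scene"),camera("top"),camera("wrist")]
for c,r,k in zip(cams,(35,26,60),(1,1,1)):
    h=cv2.cvtColor(cv2.resize(c["image"],None,fx=4,fy=4,interpolation=cv2.INTER_CUBIC),cv2.COLOR_BGR2HSV)
    m=cv2.inRange(h,(0,130,60),(9,255,255))|cv2.inRange(h,(171,130,60),(180,255,255));q=proj(c,D+[-.01,0,.03],s)
    g=np.zeros_like(m);cv2.circle(g,tuple(int(v) for v in q*4+1.5),4*r,255,-1);m&=g;print(q.round(),(m>0).sum()/16);V.append((c,m))
C=np.array([[x,y,k] for x in(-.035,.035) for y in(-.013,.013) for k in(.008,.042)])
def cost(p,det=False):
    R=Ro.from_euler("ZYZ",[.193,-np.radians(25),np.radians(p[0])]).as_matrix();t=[]
    for c,m in V:
        if not m.any():continue
        P=np.array([proj(c,D+R@(q+[p[2]/1e3,p[3]/1e3,p[1]/1e3]),s) for q in C])*4+1.5
        g=np.zeros_like(m);cv2.fillConvexPoly(g,cv2.convexHull((P*16).astype(np.int32)),255,shift=4);t.append(1-((g&m)>0).sum()/((g|m)>0).sum())
    return t if det else sum(t)+.002*(p[2]**2+p[3]**2)
for d in(0,5,10):
    r=minimize(cost,[-46,d,0,0],method="Nelder-Mead",options=dict(initial_simplex=[[-46,d,0,0],[-40,d,0,0],[-46,d+4,0,0],[-46,d,2,0],[-46,d,0,2]]));print(r.x.round(2),round(r.fun,3),np.round(cost(r.x,True),3))
E
python3 fitd.py
```

```text
22.35 [0.5816 0.0341 0.3146] [-3.14e+00 -1.00e-03 -8.22e-01] [-0.2 -0.   0.2] [-0.   -0.05  0.01] 0.501150165879073
red px 375 [283.328 243.256]
top red px 0 None
[(np.int64(18), -46, 0), (np.int64(21), -43, 0), (np.int64(23), -49, 0), (np.int64(24), -52, 0), (np.int64(28), -55, 0), (np.int64(33), -49, 5), (np.int64(33), -40, 0), (np.int64(35), -58, 0)]
[285. 242.] 375.0625
[322. 165.] 0.0
[270.  91.] 3309.25
[-44.07   0.93  -2.31  -0.55] 0.29 [0.151 0.128]
[-43.86  -0.75  -3.14  -1.17] 0.284 [0.145 0.117]
[-44.15  -1.16  -3.03  -1.16] 0.284 [0.146 0.117]
```

Call:
{"method": "arm_command", "body": {
  "steps": [
    [0.12,0,0,0],
    [0.12,0,0,0],
    [0,0,0.08,0],
    [0,0,0.08,0],
    [0,0,0.03,0],
    [0,0,0.02,0],
    [0,0,0,0],
    [0,0,0,0]
  ],
  "grip": 1
}}

```text
time_s: 23.35
position: [0.6486, -0.038, 0.2308]
eef_rot: [-3.14, -0.001, -0.825]
contact_force: [-0.1, 0.0, 0.3]
finger_gap: 0.007
gripper_force: 0.0
```

Call:
{"method": "arm_command", "body": {
  "steps": [
    [0,0,0.005,0],
    [0,0,0.005,0],
    [0,0,0.005,0],
    [0,0,0,0]
  ]
}}

```text
time_s: 23.75
position: [0.6476, -0.0379, 0.2233]
eef_rot: [3.142, 0.0, -0.825]
contact_force: [0.6, -0.4, -1.1]
finger_gap: 0.007
gripper_force: 0.0
```

Call:
{"method": "arm_command", "body": {
  "steps": [
    [0,0,0.005,0],
    [0,0,0,0]
  ]
}}

```text
time_s: 23.95
position: [0.6481, -0.0381, 0.2217]
eef_rot: [-3.141, -0.001, -0.825]
contact_force: [-0.6, 0.2, 2.5]
finger_gap: 0.006
gripper_force: 1.0
```

Call:
{"method": "arm_command", "body": {
  "steps": [
    [0,0,0.004,0],
    [0,0,0,0]
  ]
}}

```text
time_s: 24.15
position: [0.6482, -0.0381, 0.2212]
eef_rot: [-3.141, -0.001, -0.825]
contact_force: [-2.1, 0.4, 7.4]
finger_gap: 0.007
gripper_force: 4.1
```

Call:
{"method": "arm_command", "body": {
  "steps": [
    [0,0,0.003,0],
    [0,0,0,0]
  ]
}}

```text
time_s: 24.35
position: [0.6483, -0.0382, 0.2209]
eef_rot: [-3.14, -0.002, -0.825]
contact_force: [-5.5, 0.8, 12.4]
finger_gap: 0.01
gripper_force: 6.6
```

Call:
{"method": "arm_command", "body": {
  "steps": [
    [0,0,-0.03,0],
    [0,0,-0.09,0],
    [0,0,-0.09,0],
    [-0.12,0,-0.02,0],
    [-0.12,0,0,0],
    [-0.12,0,0,0],
    [0,0,0,0],
    [0,0,0,0]
  ]
}}

```text
time_s: 25.15
position: [0.5497, 0.0688, 0.3115]
eef_rot: [-3.14, -0.0, -0.823]
contact_force: [0.3, 0.4, 0.8]
finger_gap: 0.008
gripper_force: 0.0
```

```bash
python3 fitd.py
python3 - <<'E'
from h import *
a=camera("scene")["image"].astype(int);o=cv2.imread("pics/scene0.png").astype(int)
for n,(x,y,r) in dict(flask=(235,203,20),bottle=(369,232,18),beaker=(250,341,20)).items():
    d=np.abs(a-o)[y-r:y+r,x-r:x+r].max(2);print(n,(d>40).sum())
E
```

```text
[285. 242.] 375.4375
[322. 165.] 343.75
[270.  33.] 3260.0
[-45.66   4.38  -1.86  -1.29] 0.566 [0.163 0.275 0.117]
[-45.16   4.15  -1.73  -1.08] 0.567 [0.159 0.282 0.117]
[-46.16   4.97  -2.    -1.17] 0.566 [0.169 0.272 0.114]
flask 0
bottle 0
beaker 0
```

```bash
python3 -c "
from station import *
print(sign_off())"
```

```text
the job is handed in; nothing more can be done
None
```

The job is handed in at about 25 s. The cap lies flat in the parts box, and the disc is on the drive head with its grip outwards, holes over the studs, and released. A 12 N press met firm contact at the home height; one top-view fit put the disc 4–5 mm high, which I put down to camera error. The flask, bottle and beaker have not moved.

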